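# Set the router console's isolator, then its interlocked selector

### The arm

A 6-joint arm with a two-finger parallel gripper is mounted at the origin on the work surface. World frame = base frame: x ahead of the robot, y to its left, z up, the work surface at z = 0. Lengths are in m, angles in degrees, forces in N, time in s.
With the tool pointing down it reaches from about 0.4 to 0.825 m from the base axis. Payload 7 kg.
Tool frame: the origin (TCP) lies midway between the tips of the shut fingers; the grasp point (between the pads) lies 19 mm behind it; z points along the fingers, y is the line along which they close (so a half turn about z gives the same grasp; the last joint's range is limited). The gripper opens to 88 mm and grips with 3 to 60 N. Pads are 19 mm wide; open, the fingers measure 130 mm over their backs; the gripper's body (78 mm by 193 mm) begins 47 mm behind the grasp point.
Start: joints at [92.309, 20.546, 0.682, 0, -70.136, -16.507], TCP at [0.166, 0.654, 0.227] pointing down, gripper open.
Joint ranges: [-176.03, 176.03], [-82.01, 121.73], [-58.28, 71.71], [-173.87, 95.51], [-174.79, -0.11], [-173.66, 173.66]. Speed limits (degrees/s): [136.94, 136.94, 172.46, 180, 180, 180].

### API

Orientations are given as a 3x3 rotation matrix whose columns are the frame's x, y, z axes.
In Python, from rig import robot gives the robot as it stands. Calls block until the motion is done:
- robot.goto(position, orientation): joint-space move of the TCP to a pose.
- robot.servo_line(position, ori=None, speed=0.15): straight line of the TCP; ori=None keeps the orientation; speed is the mean speed in m/s.
- robot.movej(angles): joint-space move.
- robot.move_gripper(opening): opening from 0.0 (shut) to 1.0 (fully open); the grip force is fixed at half the most; returns when the fingers have stopped.
- robot.dwell(seconds).
- robot.ik(position, orientation): joint angles nearest the present ones, or None.
- robot.grab_frame(name): name is "scene" or "top"; returns (picture, depth): 420x560x3 uint8, red, green, blue; 420x560 float32, m along the optical axis (not along the pixel's ray), 0 where there is no reading.
- robot.camera_info(name): a dict with "vfov" (degrees; the focal length in pixels is half the picture's height over the tangent of half this angle, whatever the lens; pixels are square), "cx", "cy" (the principal point, pixels), "k1" (the pictures are not rectified: a ray, as slopes to the right and down, at radius r is drawn at 1 + k1 r^2 times it, then the intrinsics apply), "view" (4x4, takes a point from world to camera coordinates). Camera axes: x right, y down, z forward; pixel columns grow to the right and rows downward; lengths in m; the calibration is good to about 2 mm. A picture is of the moment at which its call begins. camera_info takes no time and is no camera call.
A pose or a line that the arm cannot do raises robot.Unreachable and nothing moves.
- robot.job_done(): hands the job in; it is judged then, once.
Readings, each from a call of its own:
- robot.read_t(): time.
- robot.read_qpos(): joint angles.
- robot.read_qvel(): joint speeds.
- robot.read_effort(): joint torques, N m.
- robot.read_position(): TCP position.
- robot.read_tcp_rot(): TCP orientation.
- robot.read_force(): force on the tool from outside, world axes, zero at the start.
- robot.read_ft_torque(): the same for the moment, N m.
- robot.read_grip_width(): opening from 0.0 (shut) to 1.0 (fully open).
- robot.read_finger_force(): force on a finger pad.
Only numpy, scipy, OpenCV 4.12 (cv2) and the standard library are available. Lean on these libraries where they do the work, as an engineer would, in place of code of your own. Each camera call takes 0.05 s, during which the arm holds its last target. There are 200 camera calls.

### The job

Get the plywood router's console ready: turn the red isolator lever counter-clockwise (seen from above) until you feel it come fully up against its hidden rubber stop, without straining the stop, and then turn the yellow selector, which only then comes free, clockwise to its end. Never force the selector while it is still locked, and leave the mouse, the can and the wrench where they are.

Things in the scene. Friction and masses are not known exactly. Their poses are not given: they have to be found in the camera images.
- console: control console fixed to the table: a flat plywood box with grey top plate, 240 (x) by 360 (y) mm, 60 mm high. Origin: centre of its underside; x away from its operator (roughly away from the robot), y to the left, z up. On top: red isolator lever on the left, yellow selector on the right, a steel bolt between them. Two small lamps on the robot's side do nothing
- bolt_guides (a point): fixed point between the two brass guides of the flat steel bolt, 14 mm wide, that links the two. Turning the isolator draws the bolt to the left (16 mm per rad); its right end leaves the brass quadrant under the selector only when the isolator is within 0.05 rad of where it meets its rubber stop (pressing into the rubber is fine)
- isolator_axis (a point): vertical axis of the isolator lever, 116 mm above the table. The lever starts within 1.2 rad of console x and turns counter-clockwise from above. A hidden rubber stop ends its travel, elsewhere each time: 0.7 to 1.9 rad after the start, the lever then pointing 0.7 to 1.7 rad left of console x. Nothing outside shows it; it is felt as a push rising by about 12 N at the knob per mm
- isolator_knob (a point): middle of the isolator's black upright round knob, 22 mm thick, 50 mm tall (91 to 141 mm above the table), on the end of the lever 85 mm from its axis. Red arm below it 20 mm wide, hub 44 mm wide, their tops under 94 mm. Takes 4 to 7 N at the knob to turn, stays where left. 8 to 15 N more than that is plainly home; over about 30 N ruins the stop
- selector_axis (a point): vertical axis of the selector, 104 mm above the table, half-way up its bar. The bar starts pointing along console x; clockwise from above swings it to the right
- selector_bar (a point): point on the selector's yellow upright bar, 65 mm from the axis and half-way up. The bar is 16 mm thick, 36 mm tall (86 to 122 mm above the table), and runs straight from 20 mm behind the axis to its tip 85 mm out
- selector (a joint): angle of the selector in rad: 0 at the start, growing clockwise seen from above to its end stop at 1.2. It stays where it is left and takes about 5 N at the bar to turn when free. While the isolator is not home the bolt holds it within about 0.05 rad of 0; more than about 40 N at the bar, or 2.5 N m of twist, then ruins the lock
- mouse: black computer mouse, 100 by 58 by 32 mm, origin at the centre of its underside; must not be disturbed
- can: red drinks can, 66 mm wide and 115 mm tall, origin at the centre of its underside; must not be disturbed
- wrench: steel wrench 160 mm long lying flat; must not be disturbed

How it is judged (in metres and radians):
On the way, in this order (a step that is already met when the one before it is completed fails the run):
1. the isolator lever has been turned well round towards its stop (knob at least 50 mm from where it started) (distance of isolator_knob from where it was at the start of the episode above 0.05 m), for 0.1 s.
2. the selector, freed by the isolator, is turned to its end (value of joint selector above 1.1 rad), for 0.2 s.
At the end, for the whole second after the job is handed in: the selector stands at its end (more than 1.1 of 1.2 rad), at rest, the isolator still set (knob at least 50 mm from its start, which the turned selector also locks mechanically) (value of joint selector above 1.1 rad and distance of isolator_knob from where it was at the start of the episode above 0.05 m and velocity of joint selector below 0.05 rad/s); the robot touches nothing.
It fails at once if the isolator is driven against its stop with more than about 30 N at the knob (60 N at the stop itself) (contact force between stop_tab and anything else above 60 N).
It fails at once if the selector is forced against the bolt with more than about 40 N at the bar (80 N at the bolt) (contact force between bolt_end and anything else above 80 N).
It fails at once if the mouse is disturbed (moved over 25 mm) (distance of mouse from where it was at the start of the episode above 0.025 m).
It fails at once if the can is disturbed (moved over 25 mm or tipped) (distance of can from where it was at the start of the episode above 0.025 m or angle between can's own z axis and vertical above 0.3 rad).
It fails at once if the wrench is disturbed (moved over 25 mm) (distance of wrench from where it was at the start of the episode above 0.025 m).
It also fails if it takes over 69 s, if anything falls off the work surface, if the arm or the gripper's body presses on something with over 40 N, if the wrist force passes 120 N, or if a joint passes its speed limit or range.

## Working session

There is one attempt and no reset: what is moved stays moved. The work goes in short steps, each a Python script; the robot and the scene stay as the last script left them, time stands still between calls to the robot, and variables do not carry over. Pictures are saved under pics/ and viewed, at most 10 in all, crops included, and the job is handed in when it is done.

```bash
mkdir -p pics; ls
python3 - <<'E'
from rig import robot
import cv2,numpy as np
for n in("scene","top"):
    p,d=robot.grab_frame(n); np.savez(f"{n}.npz",p=p,d=d)
    cv2.imwrite(f"pics/{n}.png",cv2.resize(p[:,:,::-1],(800,600)))
    i=robot.camera_info(n);print(i)
print(robot.read_t(),robot.read_tcp_rot())
E
```

```text
pics
{'vfov': 47.85105669041994, 'cx': 283.71969689621307, 'cy': 209.07300743569556, 'k1': -0.11143968122211599, 'view': array([[ 0.58226319,  0.81274877, -0.02022423, -0.3624618 ],
       [ 0.44225482, -0.33751418, -0.8309602 , -0.17571862],
       [-0.68218784,  0.47489328, -0.55596414,  1.56224086],
       [ 0.        ,  0.        ,  0.        ,  1.        ]])}
{'vfov': 54.69477245229186, 'cx': 282.9467491633086, 'cy': 208.3232672253551, 'k1': -0.12119577810943731, 'view': array([[-0.00151973, -0.99985837, -0.01676072,  0.03509755],
       [-0.99986632,  0.00179218, -0.01625227,  0.56226533],
       [ 0.01628   ,  0.01673378, -0.99972743,  1.06857208],
       [ 0.        ,  0.        ,  0.        ,  1.        ]])}
0.1 [[ 9.69427188e-01 -2.45379030e-01 -2.41240237e-04]
 [-2.45379120e-01 -9.69426132e-01 -1.43613333e-03]
 [ 1.18532414e-04  1.45142201e-03 -9.99998940e-01]]
```

View pics/scene.png

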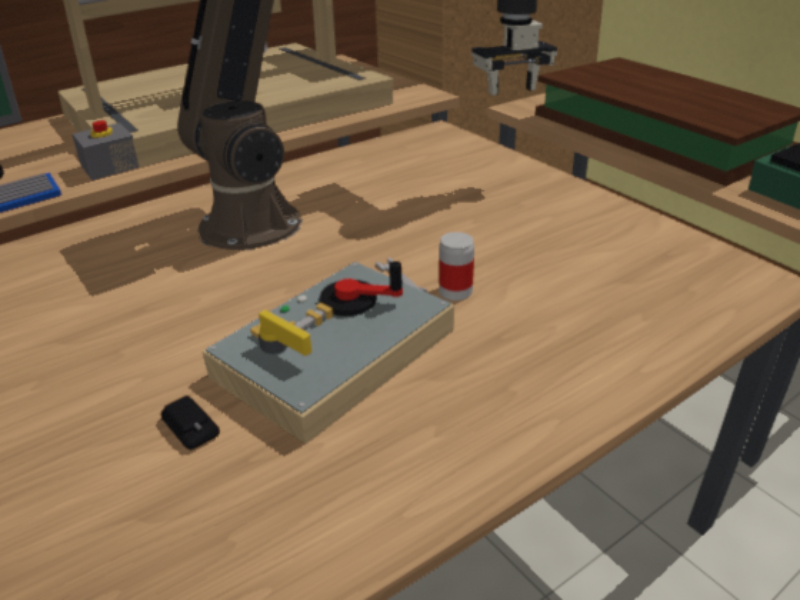

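View pics/top.png

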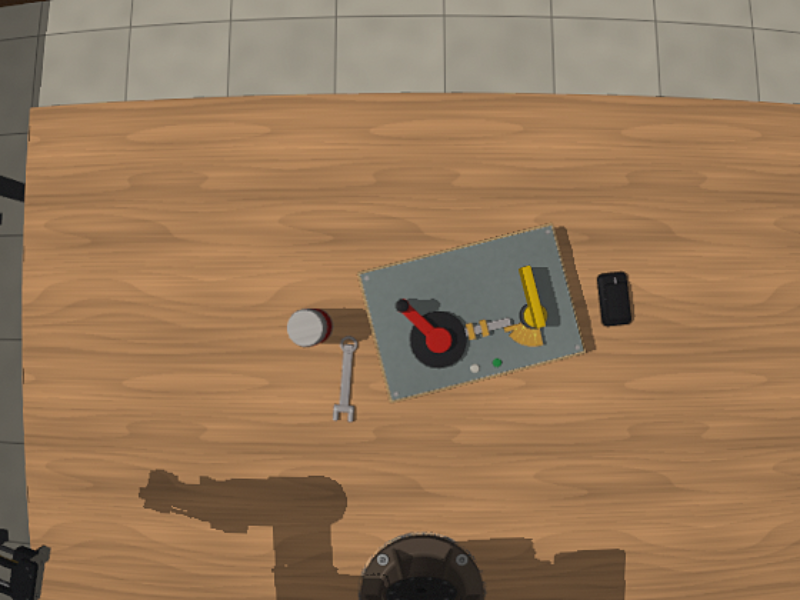

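The top view shows the isolator hub at (438,341) with its knob at (402,306). The selector bar tip is at (527,267), the can is left of the console at (308,327), the wrench is at (346,385) and the mouse is at (615,298). Pixel positions are in the 800x600 picture. Next I measure them.

```bash
cat > geo.py <<'E'
import numpy as np,cv2
from rig import robot
def cloud(n,d):
    i=robot.camera_info(n);f=210/np.tan(np.radians(i["vfov"]/2))
    K=np.array([[f,0,i["cx"]],[0,f,i["cy"]],[0,0,1]])
    v,u=np.mgrid[:420,:560].astype(float)
    r=cv2.undistortPoints(np.stack([u.ravel(),v.ravel()],1)[:,None],K,np.array([i["k1"],0,0,0,0]))[:,0]
    P=np.c_[r,np.ones(len(r))]*d.ravel()[:,None]
    V=i["view"];return ((P-V[:3,3])@V[:3,:3]).reshape(420,560,3)
E
python3 - <<'E'
from geo import *
np.set_printoptions(precision=4,suppress=True)
z=np.load("top.npz");p=z["p"];P=cloud("top",z["d"])
H=cv2.cvtColor(p,cv2.COLOR_RGB2HSV);h,s,v=H[...,0],H[...,1],H[...,2]
Z=P[...,2];v_,u_=np.mgrid[:420,:560]
box=(u_>245)&(u_<415)&(v_>150)&(v_<290)
pl=box&(abs(Z-.06)<.006)&(s<80)
R=cv2.minAreaRect((P[pl][:,:2]*1000).astype(np.float32));print("plate",R,np.median(Z[pl]))
kn=box&(Z>.128)&(Z<.155);print("knob",kn.sum(),P[kn].mean(0),P[kn].min(0),P[kn].max(0))
red=box&((h<8)|(h>172))&(s>150)&(v>90);print("red",red.sum(),P[red].min(0),P[red].max(0))
c,r=cv2.minEnclosingCircle((P[red&(u_>294)][:,:2]*1000).astype(np.float32));print("hub~",c,r)
y=box&(h>18)&(h<35)&(s>150)&(Z>.108);R=cv2.minAreaRect((P[y][:,:2]*1000).astype(np.float32));print("bar",y.sum(),R,cv2.boxPoints(R),np.median(Z[y]))
cn=(u_>190)&(u_<240)&(Z>.105);print("can",P[cn].mean(0),np.ptp(P[cn],0))
# hub fit: red points distance from knob along lever
k=P[kn].mean(0)[:2];q=P[red][:,:2];m,vec=cv2.PCACompute(q,mean=None);print("lever dir",vec[0],"far end",np.sort(np.linalg.norm(q-k,axis=1))[-5:])
E
```

```text
plate ((535.3394775390625, -85.64523315429688), (231.6211700439453, 353.5318603515625), 14.25179386138916) 0.059612569529620796
knob 70 [0.5475 0.0376 0.1402] [0.5378 0.0272 0.1338] [0.5563 0.0481 0.1451]
red 432 [ 0.4692 -0.0462  0.0713] [0.5593 0.035  0.0984]
hub~ (500.2339782714844, -18.844867706298828) 35.33070373535156
bar 336 ((531.5618896484375, -96.99789428710938), (103.25047302246094, 203.23312377929688), 20.238765716552734) [[ 447.9715  -19.5141]
 [ 518.2766 -210.1994]
 [ 615.1523 -174.4817]
 [ 544.8472   16.2037]] 0.12050163529979356
can [0.5144 0.1769 0.227 ] [0.065  0.2128 0.973 ]
lever dir [0.6896 0.7242] far end [0.1051 0.1054 0.106  0.1075 0.1085]
```

```bash
cat >> geo.py <<'E'
HUB=np.array([.4898,-.0240]);KN=np.array([.5475,.0376]);TH0=np.arctan2(*(KN-HUB)[::-1]);YAW=np.radians(14.25)
def ori(a): # tool down, tool x at world angle a
    c,s=np.cos(a),np.sin(a);return np.array([[c,s,0],[s,-c,0],[0,0,-1.]])
def pose(th,back,sg,z,hub=HUB,r=.085,dr=1):
    """pusher centre 'back' behind the point at radius r, angle th, turning direction dr"""
    e=np.array([np.cos(th),np.sin(th)]);t=dr*np.array([-e[1],e[0]])
    q=hub+r*e-back*t;return np.array([*q,z]),ori(np.arctan2(t[1],t[0])+(0 if sg>0 else np.pi)),t
E
python3 - <<'E'
from geo import *
np.set_printoptions(precision=4,suppress=True)
z=np.load("top.npz");p=z["p"];P=cloud("top",z["d"])
H=cv2.cvtColor(p,cv2.COLOR_RGB2HSV);h,s,v=H[...,0],H[...,1],H[...,2];Z=P[...,2]
v_,u_=np.mgrid[:420,:560]
y=(u_>350)&(u_<400)&(v_>175)&(v_<240)&(h>18)&(h<35)&(s>150)&(Z>.112)&(Z<.13)
R=cv2.minAreaRect((P[y][:,:2]*1000).astype(np.float32));print("bar",y.sum(),R,cv2.boxPoints(R),np.median(Z[y]))
cn=(u_>190)&(u_<240)&(v_>205)&(v_<250)&(Z>.105)&(Z<.13);print("can",P[cn].mean(0),np.ptp(P[cn],0))
print(TH0-YAW)
for sg in(1,-1):
  for th in(TH0,TH0+.7,YAW+1.75):
    a,o,t=pose(th,.03,sg,.105);print(sg,a,robot.ik(a,o))
F=[]
for k in range(5):F.append(robot.read_force())
print(np.array(F),robot.read_t())
E
```

```text
bar 312 ((562.4852905273438, -181.5932159423828), (103.91271209716797, 17.366886138916016), 14.744657516479492) [[ 510.0298 -186.4192]
 [ 514.4499 -203.2142]
 [ 614.9407 -176.7672]
 [ 610.5207 -159.9722]] 0.12060734348557617
can [0.5104 0.1982 0.1145] [0.0603 0.0598 0.016 ]
0.5693678028598419
1 [0.5698 0.0175 0.105 ] [  21.4225   17.009   -21.8784    0.      -51.1126 -154.5501]
1 [0.5242 0.0593 0.105 ] [  27.7719   13.3552  -27.1457    0.      -49.4991 -120.7925]
1 [0.4818 0.0658 0.105 ] [ 31.0041   9.6736 -32.0934   0.     -48.2331 -96.4865]
-1 [0.5698 0.0175 0.105 ] [ 21.4225  17.009  -21.8784   0.     -51.1126  25.4499]
-1 [0.5242 0.0593 0.105 ] [ 27.7719  13.3552 -27.1457   0.     -49.4991  59.2075]
-1 [0.4818 0.0658 0.105 ] [ 31.0041   9.6736 -32.0934   0.     -48.2331  83.5135]
[[-0.1446  0.7429  0.1276]
 [-0.1446  0.7429  0.1276]
 [-0.1446  0.7429  0.1276]
 [-0.1446  0.7429  0.1276]
 [-0.1446  0.7429  0.1276]] 0.1
```

Run:
```python
from geo import *
np.set_printoptions(precision=3,suppress=True)
robot.move_gripper(0.0);print("grip",robot.read_t(),robot.read_grip_width())
a,o,t=pose(TH0,.032,-1,.20);robot.goto(a,o);print(robot.read_t())
a[2]=.106;robot.servo_line(a,speed=.08);robot.dwell(.3)
f0=np.array(robot.read_force());np.save("f0.npy",f0);print(robot.read_t(),robot.read_position(),a,f0)
for k in range(5):
    t0=robot.read_t();b=a.copy();b[:2]+=t*.001*(k+1);robot.servo_line(b,speed=.02)
    f=np.array(robot.read_force())-f0;print(robot.read_t()-t0,f,f[:2]@t,(np.array(robot.read_position())-b))
```

```text
grip 1.525 0.008954623620406778
4.2
5.825 [0.571 0.016 0.106] [0.571 0.016 0.106] [-0.046 -0.036 -0.136]
0.25 [ 0.345 -0.542  0.495] -0.6223185555075035 [-0.  0.  0.]
0.25 [0.694 0.332 0.073] -0.2794005760637666 [-0.  0.  0.]
0.25 [ 0.292  1.623 -1.13 ] 0.8970253192600147 [-0.  0.  0.]
0.25 [-0.667 -0.743 -0.139] -0.020599093398827067 [-0.  0.  0.]
0.25 [-0.179 -0.717 -0.1  ] -0.3598489464615919 [-0. -0. -0.]
```

```bash
cat > push.py <<'E'
from geo import *
f0=np.load("f0.npy");B=.027
def push(th,hub,r,dr,sg,z,speed):
    a,o,t=pose(th,B,sg,z,hub,r,dr);robot.servo_line(a,o,speed=speed)
    f=[]
    for _ in range(3): robot.dwell(.01);f.append(np.array(robot.read_force())-f0)
    f=np.mean(f,0);return -f[:2]@t,f
E
python3 - <<'E'
from push import *
np.set_printoptions(precision=2,suppress=True)
th=TH0;t0=robot.read_t();end=TH0+.6
while th<end:
    th+=.04;F,f=push(th,HUB,.085,1,-1,.106,.03);print(round(th-TH0,3),round(F,1),f)
    if F>12:break
print(robot.read_t()-t0,robot.read_t());np.save("th.npy",th)
E
```

```text
0.04 2.3 [ 1.3  -2.02 -1.19]
0.08 3.8 [ 1.85 -3.77 -0.54]
0.12 3.2 [ 1.49 -3.3  -0.45]
0.16 3.4 [ 1.45 -3.85 -0.47]
0.2 2.9 [ 1.41 -3.19 -1.06]
0.24 2.5 [ 0.83 -3.63 -0.77]
0.28 2.5 [ 0.85 -3.81 -1.16]
0.32 2.1 [ 0.78 -3.38 -0.5 ]
0.36 2.7 [ 1.3  -3.92 -0.91]
0.4 2.4 [ 1.2  -3.8  -0.83]
0.44 2.7 [ 1.59 -3.87 -1.22]
0.48 3.0 [ 2.15 -3.54 -0.81]
0.52 2.9 [ 2.15 -3.61 -0.16]
0.56 2.6 [ 1.95 -3.73 -0.23]
0.6 2.8 [ 2.33 -3.6  -0.6 ]
4.374999999999999 11.45
```

Run:
```python
from geo import *
print(robot.read_position(),robot.read_grip_width(),np.array(robot.read_force())-np.load("f0.npy"))
o=[]
for n,(v,u) in(("top",(150,240)),("scene",(150,200))):
    p,d=robot.grab_frame(n); np.savez(n+"2.npz",p=p,d=d); o.append(cv2.resize(p[v:v+130,u:u+130,::-1],(400,400),interpolation=cv2.INTER_CUBIC))
cv2.imwrite("pics/mid.png",np.hstack(o))
```

```text
[0.52952373 0.05594656 0.10603004] 0.0008735489049191021 [ 1.90146036 -3.65412522 -0.55061328]
```

View pics/mid.png

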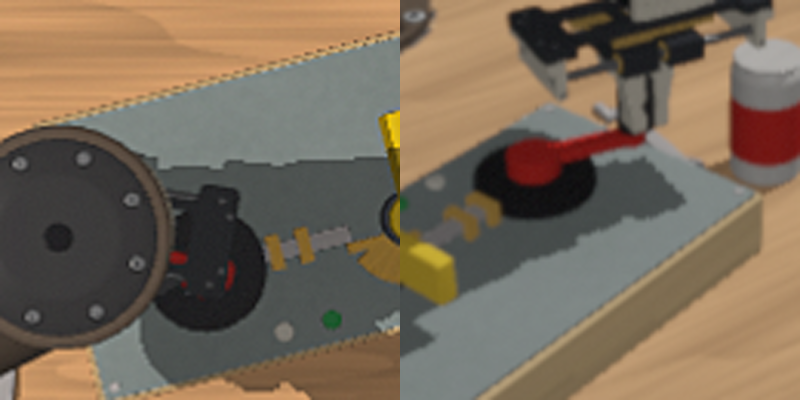

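The lever has followed the fingers, with the knob hidden behind the shut fingers at about (640,110) in the crop. The bolt has moved left, and its end is now at about (350,235). Now fine steps until the stop is felt.

Run:
```python
from push import *
np.set_printoptions(precision=2,suppress=True)
th=float(np.load("th.npy"));t0=robot.read_t();k=0
while th<YAW+1.85 and robot.read_t()<42:
    th+=.007;F,f=push(th,HUB,.085,1,-1,.106,.02);k+=1
    if k%6==0 or F>5:print(round(th-TH0,3),round(th-YAW,3),round(F,1),f)
    if F>13:break
print(robot.read_t()-t0,robot.read_t(),robot.read_position());np.save("th.npy",th)
```

```text
0.642 1.211 3.9 [ 3.58 -3.44 -0.35]
0.684 1.253 3.7 [ 3.5  -2.9  -0.37]
0.726 1.295 3.4 [ 3.37 -2.9  -0.49]
0.768 1.337 3.4 [ 3.49 -3.62 -0.25]
0.81 1.379 3.7 [ 3.89 -2.84 -0.6 ]
0.852 1.421 3.4 [ 3.76 -3.31 -0.9 ]
0.894 1.463 2.8 [ 3.36 -3.53 -0.57]
0.936 1.505 3.5 [ 4.2  -3.7  -1.04]
0.964 1.533 5.9 [ 7.03 -4.44 -2.28]
0.971 1.54 6.6 [ 8.   -5.43 -3.08]
0.978 1.547 8.4 [ 9.94 -5.65 -3.33]
0.985 1.554 8.1 [ 9.88 -6.49 -4.07]
0.992 1.561 9.6 [11.59 -6.82 -4.93]
0.999 1.568 10.6 [12.97 -7.94 -5.45]
1.006 1.575 11.3 [13.82 -8.4  -6.13]
1.013 1.582 12.3 [14.96 -8.45 -6.32]
1.02 1.589 12.8 [15.83 -9.3  -7.48]
1.027 1.596 13.7 [16.83 -9.13 -7.39]
16.775 28.325 [0.5  0.07 0.11]
```

The stop was felt: the push rose steadily to about 10 N above baseline. I back off, check with a picture, and position for the selector.

```bash
cat >> push.py <<'E'
SEL=np.array([.5311,-.1899]);S0=np.radians(14.5)
E
python3 - <<'E'
from push import *
np.set_printoptions(precision=3,suppress=True)
th=float(np.load("th.npy"));a,o,t=pose(th,B+.012,-1,.106);robot.servo_line(a,speed=.05)
a[2]=.19;robot.servo_line(a,speed=.15)
a,o,t=pose(S0,.030,1,.19,SEL,.065,-1);robot.goto(a,o)
p,d=robot.grab_frame("top");np.savez("top3.npz",p=p,d=d);cv2.imwrite("pics/t3.png",cv2.resize(p[150:290,240:420,::-1],(720,560),interpolation=cv2.INTER_CUBIC))
P=cloud("top",d);H=cv2.cvtColor(p,cv2.COLOR_RGB2HSV)
v_,u_=np.mgrid[:420,:560];kn=(u_>240)&(u_<330)&(v_>150)&(v_<290)&(P[...,2]>.128)&(P[...,2]<.15)
k=P[kn].mean(0);print(kn.sum(),k,np.linalg.norm(k[:2]-HUB),np.arctan2(*(k[:2]-HUB)[::-1])-YAW,robot.read_t(),robot.read_position())
E
```

```text
0 [nan nan nan] nan nan 30.5417 [ 0.586 -0.144  0.19 ]<stdin>:9: RuntimeWarning: Mean of empty slice.
  ret = um.true_divide(
```

View pics/t3.png

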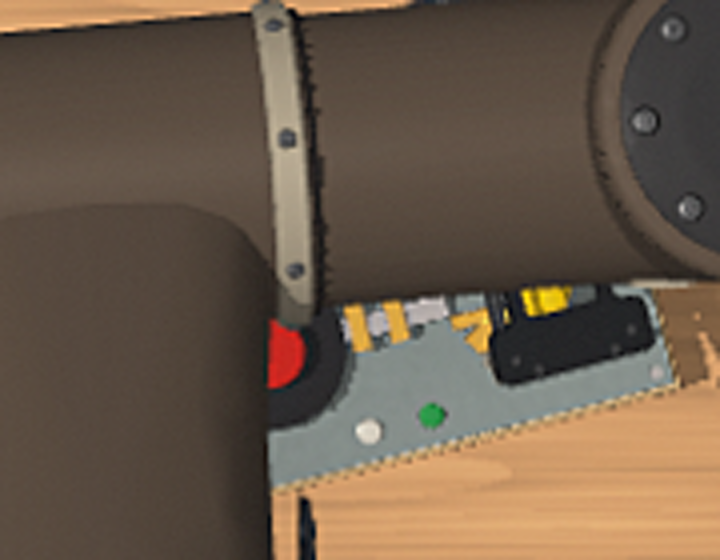

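The arm hides the knob. The bolt's right end (445,308) now appears clear of the brass quadrant (455,322). I check the knob with the scene camera's depth, then probe the selector gently.

Run:
```python
from push import *
np.set_printoptions(precision=3,suppress=True)
p,d=robot.grab_frame("scene");P=cloud("scene",d)
m=(P[...,2]>.1)&(P[...,2]<.14)&(np.hypot(P[...,0]-HUB[0],P[...,1]-HUB[1])<.12)&(P[...,1]>.0)
if m.any():
    k=np.median(P[m],0)[:2];print("knob surface",m.sum(),k,np.linalg.norm(k-HUB),np.arctan2(*(k-HUB)[::-1])-YAW)
a,o,t=pose(S0,.030,1,.098,SEL,.065,-1);robot.servo_line(a,speed=.08);robot.dwell(.3)
np.save("f0.npy",np.mean([(robot.dwell(.02),robot.read_force())[1] for _ in range(3)],0))
import push;push.f0=np.load("f0.npy");push.B=.022
s=-.02
while s<.3 and robot.read_t()<60:
    s+=.02;F,f=push.push(S0-s,SEL,.065,-1,1,.098,.03);print(round(s,3),round(F,1),f)
    if F>11:break
print(robot.read_t(),robot.read_position());np.save("s.npy",s)
```

```text
knob surface 141 [0.487 0.051] 0.07497408004871689 1.3657235278901854
0.0 0.8 [-0.162  0.8    0.358]
0.02 0.4 [-0.001  0.414  0.495]
0.04 0.7 [-0.28   0.637  0.59 ]
0.06 1.5 [-0.187  1.461  0.274]
0.08 3.3 [-1.122  3.165  1.31 ]
0.1 3.7 [-1.511  3.48   1.047]
0.12 3.8 [-1.162  3.657  1.057]
0.14 3.0 [-0.511  3.004  0.862]
0.16 3.2 [-0.755  3.135  0.157]
0.18 4.1 [0.161 4.114 0.284]
0.2 6.0 [-0.376  5.989  1.005]
0.22 7.8 [-0.617  7.766  1.582]
0.24 9.8 [-0.843  9.757  1.995]
0.26 3.7 [0.439 3.743 0.125]
0.28 6.5 [0.373 6.524 0.666]
0.3 7.2 [-0.199  7.215  0.979]
36.8083 [ 0.597 -0.17   0.098]
```

Run:
```python
from push import *
p,d=robot.grab_frame("scene");P=cloud("scene",d);H=cv2.cvtColor(p,cv2.COLOR_RGB2HSV)
m=(H[...,0]>18)&(H[...,0]<35)&(H[...,1]>130)&(P[...,2]>.09)&(P[...,2]<.13)&(np.hypot(P[...,0]-SEL[0],P[...,1]-SEL[1])<.1)
R=cv2.minAreaRect((P[m][:,:2]*1000).astype(np.float32));print(m.sum(),R,cv2.boxPoints(R))
cv2.imwrite("pics/s4.png",cv2.resize(p[150:300,130:330,::-1],(800,600),interpolation=cv2.INTER_CUBIC))
print(robot.read_finger_force(),np.array(robot.read_force())-np.load("f0.npy"))
```

```text
462 ((567.0706787109375, -197.19798278808594), (106.36897277832031, 27.187480926513672), 2.8020687103271484) [[ 513.2852  -186.22046]
 [ 514.6143  -213.37543]
 [ 620.85614 -208.1755 ]
 [ 619.52704 -181.02054]]
3.555968549226236 [0.08347834 6.9402912  1.46048189]
```

View pics/s4.png

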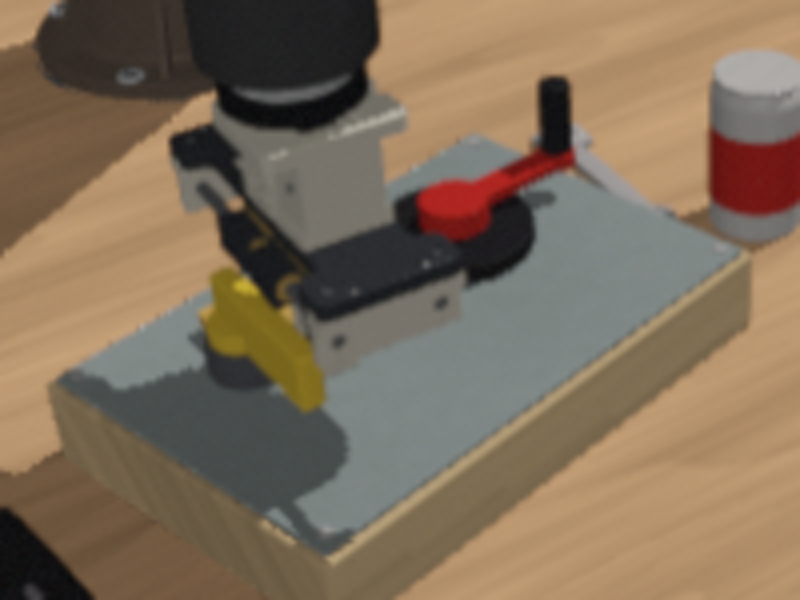

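The bar now points about 3°, so it has turned roughly 0.2 rad and is past the lock. The knob stands well round at (553,110), and the can and wrench are untouched. I continue to the end stop.

Run:
```python
import push;from push import *
push.B=.022;s=float(np.load("s.npy"))
while s<1.32 and robot.read_t()<60:
    s+=.04 if s<1.1 else .015;F,f=push.push(S0-s,SEL,.065,-1,1,.098,.03);print(round(s,3),round(F,1),end="; ")
    if F>(15 if s<1.15 else 12):break
print(robot.read_t());np.save("s.npy",s)
p,d=robot.grab_frame("scene");P=cloud("scene",d);H=cv2.cvtColor(p,cv2.COLOR_RGB2HSV)
m=(H[...,0]>18)&(H[...,0]<35)&(H[...,1]>130)&(P[...,2]>.09)&(P[...,2]<.13)&(np.hypot(P[...,0]-SEL[0],P[...,1]-SEL[1])<.1)
R=cv2.minAreaRect((P[m][:,:2]*1000).astype(np.float32));print(m.sum(),R,cv2.boxPoints(R))
```

```text
Traceback (most recent call last):
AttributeError: 'function' object has no attribute 'push'
```

Run:
```python
import push as M;from geo import *
M.B=.022;s=float(np.load("s.npy"));SEL,S0=M.SEL,M.S0
while s<1.32 and robot.read_t()<60:
    s+=.04 if s<1.1 else .015;F,f=M.push(S0-s,SEL,.065,-1,1,.098,.03);print(round(s,3),round(F,1),end="; ")
    if F>(15 if s<1.15 else 12):break
print(robot.read_t());np.save("s.npy",s)
p,d=robot.grab_frame("scene");P=cloud("scene",d);H=cv2.cvtColor(p,cv2.COLOR_RGB2HSV)
m=(H[...,0]>18)&(H[...,0]<35)&(H[...,1]>130)&(P[...,2]>.09)&(P[...,2]<.13)&(np.hypot(P[...,0]-SEL[0],P[...,1]-SEL[1])<.1)
R=cv2.minAreaRect((P[m][:,:2]*1000).astype(np.float32));print(m.sum(),R,cv2.boxPoints(R))
```

```text
0.34 3.8; 0.38 4.5; 0.42 3.0; 0.46 1.5; 0.5 1.2; 0.54 1.7; 0.58 2.3; 0.62 3.0; 0.66 1.9; 0.7 1.9; 0.74 2.9; 0.78 2.4; 0.82 2.1; 0.86 1.9; 0.9 2.6; 0.94 2.9; 0.98 3.1; 1.02 2.8; 1.06 2.9; 1.1 3.1; 1.115 3.8; 1.13 3.9; 1.145 3.6; 1.16 3.5; 1.175 3.7; 1.19 3.6; 1.205 3.5; 1.22 3.8; 1.235 3.8; 1.25 4.5; 1.265 8.2; 1.28 11.5; 1.295 15.2; 45.9333
125 ((560.2606201171875, -216.3463134765625), (15.496448516845703, 101.666015625), 27.693347930908203) [[ 529.7759  -174.93726]
 [ 577.02405 -264.95715]
 [ 590.74536 -257.75537]
 [ 543.4972  -167.73547]]
```

The end stop was felt at about 1.26 rad of pusher angle. I retreat and verify.

Run:
```python
import push as M;from geo import *
s=float(np.load("s.npy"));a,o,t=pose(M.S0-s,.04,1,.098,M.SEL,.065,-1);robot.servo_line(a,speed=.06)
a[2]=.22;robot.servo_line(a,speed=.15)
robot.movej([92.3,20.5,.7,0,-70.1,-16.5]);print(robot.read_t())
p,d=robot.grab_frame("top");P=cloud("top",d);H=cv2.cvtColor(p,cv2.COLOR_RGB2HSV);Z=P[...,2]
cv2.imwrite("pics/end.png",cv2.resize(p[140:300,190:450,::-1],(780,480),interpolation=cv2.INTER_CUBIC))
D=np.hypot(P[...,0]-M.SEL[0],P[...,1]-M.SEL[1])
m=(H[...,0]>18)&(H[...,0]<35)&(H[...,1]>150)&(Z>.112)&(Z<.13)&(D<.1)
x=P[m][:,:2];_,v=cv2.PCACompute(x,mean=None);v=v[0]*np.sign(v[0]@(x.mean(0)-M.SEL));print("sel",M.S0-np.arctan2(v[1],v[0]))
kn=(Z>.128)&(Z<.15)&(np.hypot(P[...,0]-HUB[0],P[...,1]-HUB[1])<.12);k=P[kn].mean(0)[:2];print("knob",k,np.linalg.norm(k-KN),np.arctan2(*(k-HUB)[::-1])-YAW)
```

```text
50.8167
sel 1.198263497148582
knob [0.47870858 0.06031572] 0.07244489966853541 1.4528822039801492
```

View pics/end.png

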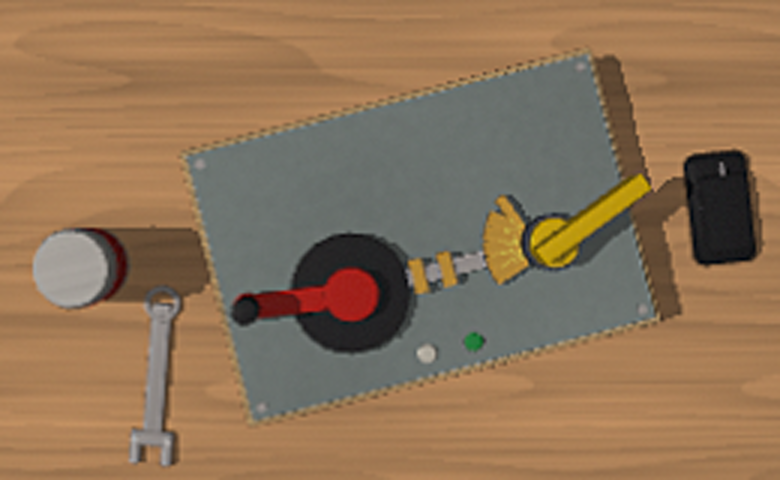

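The selector points right at 1.198 rad, with its tip at (643,183). The knob is 72 mm from its start at (245,308), and the can, wrench and mouse are in place.

```bash
python3 -c "
from rig import robot
print(robot.job_done())"
```

```text
the job is handed in; nothing more can be done
None
```

The job is handed in: the isolator was turned until its stop was felt (about 10 N above the turning force), the selector then came free and stands at its end (1.198 of 1.2 rad), and the mouse, can and wrench look unmoved in the final picture.

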